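# Closing check of the accessory drawer

### The arm

A 6-joint arm with a two-finger parallel gripper is mounted at the origin on a cart in front of the work surface, level with it; the furniture and walls round the work are solid. World frame = base frame: x ahead of the robot, y to its left, z up, the work surface at z = 0. Lengths are in mm, angles in rad, forces in N, time in s.
With the tool pointing down it reaches from about 425 to 950 mm from the base axis. Payload 3.5 kg.
Tool frame: the origin (TCP) lies between the finger pads, 19 mm behind the fingertips; this is the grasp point; z points along the fingers, y is the line along which they close (so a half turn about z gives the same grasp; the last joint's range is limited). The gripper opens to 85 mm and grips with 20 to 120 N. Pads are 22 mm wide; open, the fingers measure 114 mm over their backs; the gripper's body (76 mm by 85 mm) begins 54 mm behind the grasp point. The pads swing forward as they close: fully open they stand 13 mm farther back than shut.
Start: joints at [1.175, 0.286, 1.577, -0, 1.279, -0.15], TCP at [164.213, 654.706, 250.025] pointing down, gripper open.
Joint ranges: [-2.77, 2.77], [-0.9, 2.22], [0.21, 2.48], [-1.53, 4.67], [0.24, 2.81], [-2.84, 2.84]. Speed limits (rad/s): [2.79, 2.79, 3.14, 3.14, 3.14, 3.14].

### API

Orientations are given as a rotation vector (axis times angle).
In Python, from workcell import env, read_camera, camera_info, order gives the robot as it stands.
- The arm moves only by the shell command python3 -m creep 'ROWS' [OPENING] [FORCE]. ROWS is JSON, a list of rows, each a list of 4 numbers: the shift along the tool's x, y, z in cm, then the turn about the tool's z in degrees. In form: [[dx, dy, dz, turn], ...]. A call has 1 to 12 rows; each row shifts and turns the commanded pose from where the row before left it, along the tool's axes as they then stand; what a row does not reach is not made up. A row lasts 1/8 s, in which the tool goes at most 62.5 mm and 10.7 degrees, less where a joint would pass 70% of its speed; a pose out of reach is approached as far as the arm can. A call is refused whole if a number of a shift passes 6.25 or a number of a turn 10.7, either way. A call with a gripper value outside its range is refused whole. OPENING is the opening, from 0 (shut) to 1 (fully open), set as the call begins (- or left out, the last holds). The fingers move at their own pace and stop on an object; FORCE is the grip in N (left out, the last holds). Time passes only in rows, so rows that do not move let the fingers close. It gives the time, the measured TCP pose, the force, the opening and the grip force at its end, in the units of the state.
- env.sense(): the state, without advancing time (a new reading comes with each control period).
- read_camera(name): name is "scene" or "top" or "wrist"; returns (picture, depth): 400x640x3 uint8, red, green, blue; 400x640 float32, mm along the optical axis (not along the pixel's ray), 0 where there is no reading.
- camera_info(name): a dict with "intrinsics" (3x3 intrinsics, pixels), "k1" (the pictures are not rectified: a ray, as slopes to the right and down, at radius r is drawn at 1 + k1 r^2 times it, then the intrinsics apply), "rvec" (rotation vector, rad) and "tvec" (3), from world to camera coordinates, as OpenCV has them; the wrist camera has in their place "tool_from_camera" (4x4, takes a point from camera to tool coordinates, whose origin is the TCP and whose axes are the flange's). Camera axes: x right, y down, z forward; pixel columns grow to the right and rows downward; lengths in mm; the calibration is good to about 2 mm. A picture is of the moment at which its call begins: read the wrist's pose just before it. camera_info takes no time and is no camera call.
- order.close_job(): hands the job in; it is judged then, once.
The state is a dict: "time": time; "joint_pos": joint angles; "joint_velocities": joint speeds; "joint_efforts": joint torques, N m; "ee_pos": TCP position; "eef_rot": TCP orientation; "contact_force": force on the tool from outside, world axes, zero at the start; "torque": the same for the moment, N m; "width": opening from 0.0 (shut) to 1.0 (fully open); "finger_force": force on a finger pad.
Only numpy, scipy, OpenCV 4.12 (cv2) and the standard library are available. Lean on these libraries where they do the work, as an engineer would, in place of code of your own. Each camera call takes 0.05 s, during which the arm holds its last target. There are 200 camera calls.

### The job

Closing check at the espresso bar: the accessory drawer has been left open. Point down at the single-shot filter basket in it (the stepped one, whose mouth narrows to a small well), fingertips a couple of centimetres above the middle of its mouth, and keep still there for a good two seconds so that your colleague can tick it off; point at no other basket and touch none of them. Then push the drawer fully shut with the fingertips, without slamming it, and leave the other things as they stand.

Things in the scene. Friction and masses are not known exactly. Their poses are not given: they have to be found in the camera images.
- single_basket: The single-shot filter basket: bare steel, flange 68 mm across, 25 mm tall, mouth 56 mm wide, narrowing half-way down to a pierced well 34 mm wide. Origin: centre of its underside; its mouth is 25 mm above that (51 mm above the counter). Loose: hangs level by its flange in one of the three round seats in the drawer's wooden insert, with about 1.5 mm play; any basket may be in any seat
- double_basket: The double-shot basket: bare steel, flange 68 mm across, 25 mm tall, straight walls and a wide flat pierced floor. Origin: centre of its underside; its rim is 25 mm above that. Loose, hanging in another seat
- blind_basket: The blind basket used for cleaning: bare steel, flange 68 mm across, a wide shallow dish only 14 mm tall with an unpierced floor. Origin: centre of its underside; its rim is 14 mm above that. Loose, hanging in another seat
- drawer (a joint): How far the drawer stands open, m: 0 is fully shut, its front against the unit; 0.14 is the outer stop. It starts about 0.125 open. It runs on slides with about 2.5 N of friction plus 10 N per m/s, about 1 kg to move, no catch or spring, and stays where it is left
- drawer_front (a point): Middle of the outer face of the drawer's front, a flat upright panel 275 mm wide, from 9 to 81 mm above the counter (this point: 45 mm). Moves with the drawer. x points into the unit (the way to push), y left along the front, z up. A dark finger pull 96 mm wide at mid-width stands 12 mm proud, 65 to 78 mm above the counter. The seats are 57 mm behind the face, at y = -78, 0 and 78 mm
- drawer_unit: The fixed low steel unit that holds the drawer: 185 mm deep (x), 275 mm wide (y), 90 mm tall. Origin: centre of its underside, on the counter; x points away from its front. The face of the shut drawer's front is 102.5 mm before the origin. On its top stand the pad, the pen and the two cups
- order_pad: Order pad, 140 x 101 x 12 mm, lying loose on top of the unit near its left end; origin: centre of its underside
- espresso_cup_1: White espresso cup, 63 x 92 x 51 mm, loose on top of the unit, right half, towards the back; origin: under its centre
- espresso_cup_2: A second such cup beside it, nearer the unit's right end
- pen: Blue pen, 138 mm long and 10 mm thick, lying on the order pad; origin: its middle, underside
- teaspoon: Teaspoon, 130 mm long, lying on the counter at the left edge, left of the drawer; origin: its middle, underside
- milk_thermometer: Milk thermometer, 171 mm long with a 44 mm dial, 11 mm high, lying on the counter at the left edge, beside the unit; origin: its middle, underside

How it is judged (in metres and radians):
On the way:
1. the tool point dwells within 20 mm of the middle of the single basket's mouth, 18 to 80 mm above it, for 1.5 s, touching nothing, with the drawer still open (horizontal distance between the grasp point and single_basket below 0.02 m and z of the grasp point in the frame of single_basket between 0.043 and 0.105 m and contact force between each of the fingers, the arm and anything else below 0.1 N and value of joint drawer above 0.1 m), for 1.5 s.
At the end, for the whole second after the job is handed in: The drawer is shut to within 4 mm, with the three baskets still sitting level in their seats in it (within 0.1 rad, rims not more than 6 mm above their seated height) (value of joint drawer below 0.004 m and z of single_basket in the frame of drawer_front below -0.013 m and z of double_basket in the frame of drawer_front below -0.012 m and z of blind_basket in the frame of drawer_front below -0.002 m and angle between each of single_basket, double_basket, blind_basket's own z axis and vertical below 0.1 rad); the robot touches nothing.
It fails at once if a basket is touched or lifted (contact force between any of the arm, the fingers and single_basket above 0.3 N or contact force between any of the arm, the fingers and double_basket above 0.3 N or contact force between any of the arm, the fingers and blind_basket above 0.3 N or z of single_basket in the frame of drawer_front above -0.008 m or z of double_basket in the frame of drawer_front above -0.006 m or z of blind_basket in the frame of drawer_front above 0.004 m).
It fails at once if another basket is pointed at: the tool point comes within 15 mm of its middle, less than 55 mm above its rim, with the drawer open ((horizontal distance between the grasp point and double_basket below 0.015 m and z of the grasp point in the frame of double_basket below 0.08 m and value of joint drawer above 0.1 m) or (horizontal distance between the grasp point and blind_basket below 0.015 m and z of the grasp point in the frame of blind_basket below 0.069 m and value of joint drawer above 0.1 m)).
It fails at once if the drawer is slammed (faster than 0.4 m/s) (velocity of joint drawer below -0.4 m/s).
It fails at once if one of the other things is moved more than 20 mm (distance of any of order_pad, pen, espresso_cup_1, espresso_cup_2, teaspoon, milk_thermometer from where it was at the start of the episode above 0.02 m).
It also fails if it takes over 45 s, if anything falls off the work surface, if the arm or the gripper's body presses on something with over 40 N, if the wrist force passes 120 N, or if a joint passes its speed limit or range.

## Working session

There is one attempt and no reset: what is moved stays moved. The work goes in short steps, Python scripts to look and compute and a shell command to move; the robot and the scene stay as the last step left them, time stands still between calls to the robot, and variables do not carry over. Pictures are saved under pics/ and viewed, at most 10 in all, crops included, and the job is handed in when it is done.

```bash
mkdir -p pics; cat > h.py <<'E'
from workcell import env, read_camera, camera_info, order
import numpy as np, cv2
from scipy.spatial.transform import Rotation as R
def cam(name, s=None):
    c=camera_info(name); K=np.array(c["intrinsics"])
    if name=="wrist":
        s=s or env.sense(); T=np.eye(4);T[:3,:3]=R.from_rotvec(s["eef_rot"]).as_matrix();T[:3,3]=s["ee_pos"]
        M=T@np.array(c["tool_from_camera"]); return K,c["k1"],M[:3,:3],M[:3,3]
    r=R.from_rotvec(np.ravel(c["rvec"])).as_matrix(); return K,c["k1"],r.T,-r.T@np.ravel(c["tvec"])
def rays(C,px):
    K,k1,Rm,o=C; p=np.atleast_2d(px).astype(float)
    n=cv2.undistortPoints(p[:,None],K,np.array([k1,0,0,0.]))[:,0]
    return np.c_[n,np.ones(len(n))]@Rm.T,o
def plane(C,px,z):
    d,o=rays(C,px); return o+d*((z-o[2])/d[:,2])[:,None]
def deproj(C,px,dep):
    d,o=rays(C,px); return o+d*np.ravel(dep)[:,None]
E
python3 - <<'E'
from h import *
s=env.sense();print(s["ee_pos"],s["eef_rot"],s["contact_force"],s["time"])
for n in("top","scene"):
    im,d=read_camera(n);cv2.imwrite(f"pics/{n}.png",im[...,::-1]);np.save(n+"_d.npy",d)
    print(n,cam(n)[3])
E
```

```text
[164.00730409 654.14119682 248.62726855] [-0.38511412 -3.11728664  0.00357415] [ 0.34551619 -0.10964639  0.12953582] 0.0
top [494.23618502  42.3888939  942.17414596]
scene [ 201.98013487 -508.63468198  544.18399475]
```

View pics/top.png

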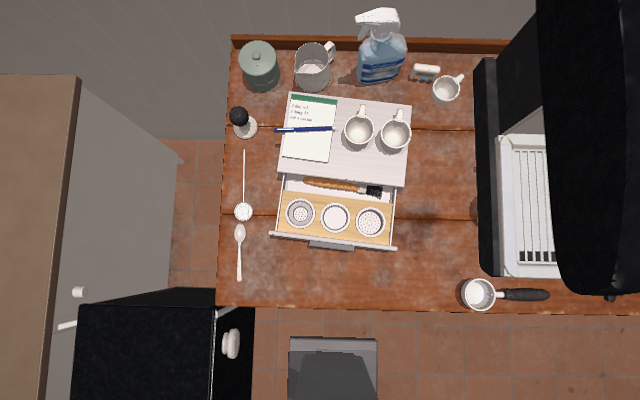

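View pics/scene.png

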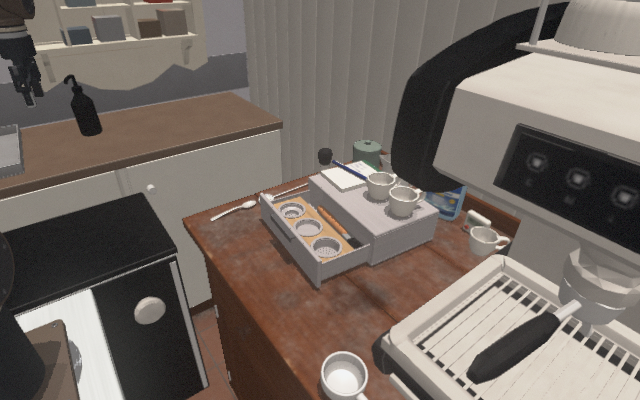

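The top view shows three baskets at about (300,213), (335,218) and (370,222), with the drawer front running from about (271,234) to (396,249). The left one looks stepped. I'll zoom in and measure.

```bash
python3 - <<'E'
from h import *
im=cv2.imread("pics/top.png");d=np.load("top_d.npy")
a=cv2.resize(im[180:260,260:410],None,fx=5,fy=5,interpolation=cv2.INTER_CUBIC)
b=cv2.resize(cv2.imread("pics/scene.png")[190:280,255:375],None,fx=5,fy=5,interpolation=cv2.INTER_CUBIC)[:,:600]
cv2.imwrite("pics/topz.png",a);cv2.imwrite("pics/scz.png",b)
C=cam("top");
for z in(51,):
  print(plane(C,[(300,213),(335,218),(370,222)],z).round(1))
for p in [(300,213),(335,218),(370,222)]:
  print(p,d[p[1],p[0]],deproj(C,[p],[d[p[1],p[0]]]).round(1))
print("front ends z81",plane(C,[(271,234),(396,249)],81).round(1))
print("unit corners z90",plane(C,[(288,93),(411,103),(278,176),(406,187)],90).round(1))
print("spoon etc",plane(C,[(243,212),(243,150),(238,280),(239,230)],5).round(1))
# wooden insert mask, circles
hsv=cv2.cvtColor(im,cv2.COLOR_BGR2HSV)
g=cv2.cvtColor(a,cv2.COLOR_BGR2GRAY)
c=cv2.HoughCircles(g,cv2.HOUGH_GRADIENT,1.5,120,param1=120,param2=25,minRadius=55,maxRadius=95)
if c is not None:
  for x,y,r in c[0]: print(x,y,r,plane(C,[((x+.5)/5-.5+260,(y+.5)/5-.5+180)],51).round(1))
E
```

```text
[[589.5  97.6  51. ]
 [580.5  20.4  51. ]
 [573.6 -56.2  51. ]]
(300, 213) 921.4005 [[592.2  99.1  25.7]]
(335, 218) 907.23315 [[581.8  20.1  37. ]]
(370, 222) 915.02 [[575.8 -58.9  26.8]]
front ends z81 [[ 540.2  155.4   81. ]
 [ 515.8 -107.8   81. ]]
unit corners z90 [[ 850.8  130.9   90. ]
 [ 833.8 -140.    90. ]
 [ 663.4  144.9   90. ]
 [ 646.4 -127.6   90. ]]
spoon etc [[593.3 232.8   5. ]
 [741.2 241.2   5. ]
 [438.3 235.7   5. ]
 [551.4 239.8   5. ]]
201.75 165.75 64.45 [[590.   97.7  51. ]]
555.75 210.75 61.3 [[574.2 -57.9  51. ]]
383.25 194.25 65.65 [[579.5  17.7  51. ]]
297.75 86.25 74.35 [[626.4  56.4  51. ]]
599.25 96.75 79.3 [[625.1 -76.7  51. ]]
476.25 93.75 64.45 [[625.1 -22.4  51. ]]
```

View pics/topz.png

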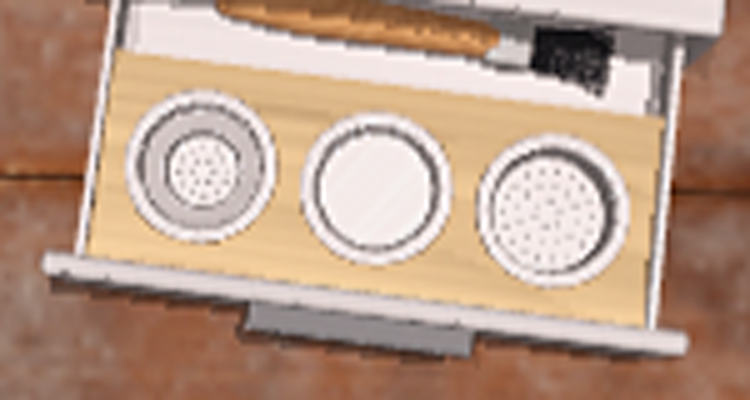

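View pics/scz.png

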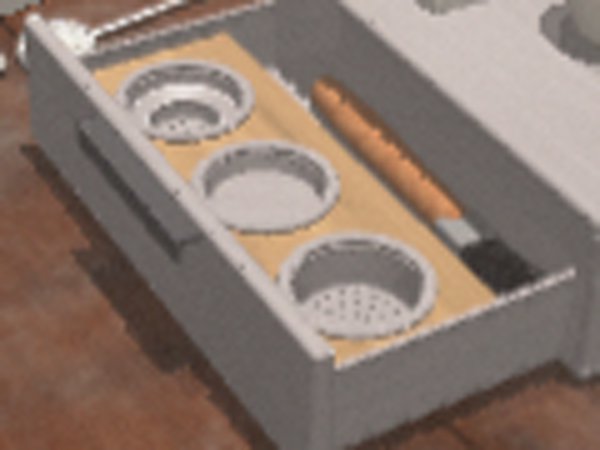

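The stepped basket with the small well is in the left seat at (300,213) px, about (590, 98) mm. The blind basket is in the middle and the double on the right. Next I square the tool up, shut the fingers, and move for a closer wrist view.

```bash
cat >> h.py <<'E'
def to(target):
    s=env.sense();M=R.from_rotvec(s["eef_rot"]).as_matrix()
    print("t",round(s["time"],2),"ee",np.round(s["ee_pos"],1),"F",np.round(s["contact_force"],1),"w",round(float(s["width"]),2),"tool x",M[:,0].round(3),"z",M[:,2].round(3))
    print("shift cm",(M.T@(np.array(target)-s["ee_pos"])/10).round(2))
E
python3 -m creep '[[0,0,0,-10],[0,0,0,0]]' 0 && python3 -c "
from h import *;to([545,80,250])"
```

```text
time: 0.35
ee_pos: [164.1, 654.4, 249.3]
eef_rot: [-0.115, -3.139, 0.002]
contact_force: [0.1, 0.3, -0.7]
width: 0.601
finger_force: 0.0
t 0.35 ee [164.1 654.4 249.3] F [ 0.1  0.3 -0.7] w 0.6 tool x [-0.997  0.073  0.   ] z [-0.    -0.001 -1.   ]
shift cm [-4.219e+01 -5.450e+01 -2.000e-02]
```

```bash
python3 -m creep '[[-2.2,-3,0,0],[-3.6,-4.7,0,0],[-3.9,-4.8,0,0],[-3.9,-4.8,0,0],[-3.9,-4.8,0,0],[-3.9,-4.8,0,0],[-3.9,-4.8,0,0],[-3.9,-4.8,0,0],[-3.9,-4.8,0,0],[-3.9,-4.8,0,0],[-3.4,-4.6,0,0],[-2.0,-3.5,0,0]]' && python3 -m creep '[[0,0,0,0],[0,0,0,0],[0,0,0,0]]' >/dev/null; python3 - <<'E'
from h import *
to([590,98,150])
s=env.sense();im,d=read_camera("wrist");cv2.imwrite("pics/w1.png",im[...,::-1]);np.save("w1_d.npy",d)
import pickle;pickle.dump(s,open("s1.pkl","wb"))
E
```

```text
time: 1.85
ee_pos: [549.5, 81.5, 249.9]
eef_rot: [0.12, 3.139, -0.0]
contact_force: [0.4, 1.0, -0.4]
width: 0.001
finger_force: 0.0
t 2.23 ee [548.   85.1 250. ] F [ 0.7  0.3 -0.2] w 0.0 tool x [-0.998  0.07   0.   ] z [-0.  0. -1.]
shift cm [-4.1   1.59 10.  ]
```

View pics/w1.png

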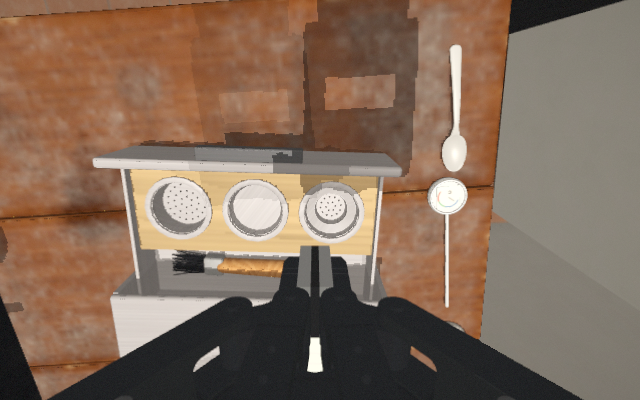

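The wrist view shows the single basket's flange centre at about (332,211), with the blind basket at (256,208) and the double at (179,208). The front's top runs from (95,163) to (400,172).

```bash
python3 - <<'E'
from h import *
import pickle;s=pickle.load(open("s1.pkl","rb"));C=cam("wrist",s);d=np.load("w1_d.npy")
im=cv2.imread("pics/w1.png")
a=cv2.resize(im[165:250,130:380],None,fx=4,fy=4,interpolation=cv2.INTER_CUBIC)
c=cv2.HoughCircles(cv2.cvtColor(a,cv2.COLOR_BGR2GRAY),cv2.HOUGH_GRADIENT,1.5,200,param1=120,param2=25,minRadius=90,maxRadius=150)
for x,y,r in c[0]: 
  p=((x+.5)/4-.5+130,(y+.5)/4-.5+165);print(p,r/4,plane(C,[p],51).round(1))
print(plane(C,[(332,211.5),(256,208.5),(179,208)],51).round(1))
print("front back/top edge",plane(C,[(95,165),(400,174),(270,152),(125,148),(370,154)],81).round(1))
for p in [(150,163),(350,170),(200,157)]:
  print(p,deproj(C,[p],[d[p[1],p[0]]]).round(1))
E
```

```text
(np.float32(255.8125), np.float32(207.1875)) 28.9875 [[579.1  22.5  51. ]]
(np.float32(328.9375), np.float32(212.8125)) 25.275 [[590.4  96.1  51. ]]
(np.float32(174.4375), np.float32(213.9375)) 36.8625 [[580.4 -61.   51. ]]
(np.float32(289.5625), np.float32(246.9375)) 28.5375 [[625.8  52.5  51. ]]
[[589.2  99.3  51. ]
 [580.5  22.5  51. ]
 [574.4 -55.2  51. ]]
front back/top edge [[ 519.8 -107.2   81. ]
 [ 546.9  160.8   81. ]
 [ 519.1   47.4   81. ]
 [ 506.9  -77.5   81. ]
 [ 527.   134.5   81. ]]
(150, 163) [[521.7 -59.8  79.3]]
(350, 170) [[539.9 116.4  81.9]]
(200, 157) [[519.8 -15.6  77.3]]
```

Both views agree: single basket at (590, 98.5), 78 mm from its neighbour. I descend to TCP z ≈ 95 (tips about 25 mm above the mouth) and dwell.

```bash
python3 -m creep '[[-1,0.4,0,0],[-2,0.8,1.5,0],[-1.1,0.4,3,0],[0,0,3,0],[0,0,3,0],[0,0,2.5,0],[0,0,1.5,0],[0,0,1,0],[0,0,0,0],[0,0,0,0]]'; python3 - <<'E'
from h import *
to([590,98.5,95])
im,d=read_camera("wrist");cv2.imwrite("pics/w2.png",im[...,::-1])
E
python3 -m creep '[[0,0,0,0],[0,0,0,0],[0,0,0,0],[0,0,0,0],[0,0,0,0],[0,0,0,0],[0,0,0,0],[0,0,0,0],[0,0,0,0],[0,0,0,0],[0,0,0,0],[0,0,0,0]]'
```

```text
time: 3.52
ee_pos: [591.4, 97.0, 96.1]
eef_rot: [0.112, 3.138, 0.0]
contact_force: [0.4, 0.8, 0.3]
width: 0.004
finger_force: 0.0
t 3.52 ee [591.4  97.   96.1] F [0.4 0.8 0.3] w 0.0 tool x [-0.997  0.071 -0.002] z [ 0.002 -0.    -1.   ]
shift cm [0.15 0.14 0.11]
time: 5.08
ee_pos: [590.6, 96.9, 95.1]
eef_rot: [0.112, 3.14, -0.0]
contact_force: [-0.4, -0.0, -0.0]
width: -0.002
finger_force: 0.0
```

View pics/w2.png

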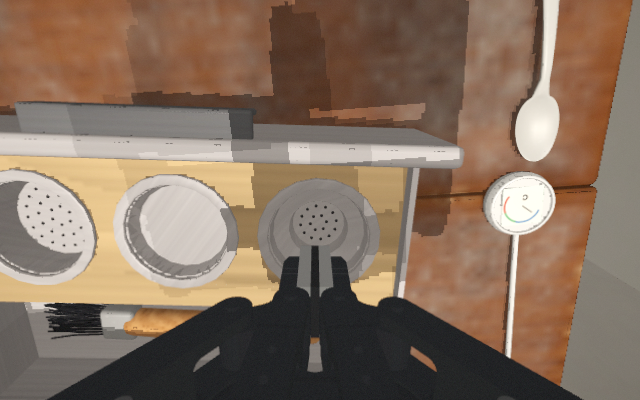

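The fingers hang over the basket's mouth: the mouth centre is at (318,232) and the tips at (315,250), which fits the height difference. I hold one more second, then rise and move in front of the pull.

```bash
python3 -m creep '[[0,0,0,0],[0,0,0,0],[0,0,0,0],[0,0,0,0],[0,0,0,0],[0,0,0,0],[0,0,0,0],[0,0,0,0],[0,0,-1,0],[0,0,-2.5,0],[0,0,-3,0],[0,0,-3,0]]' && python3 -m creep '[[0.8,-0.6,-0.5,0],[2.5,-1.8,0,0],[3.5,-2.4,0,0],[2.7,-1.9,0,0],[1.2,-0.9,0,0],[0,0,2,0],[0,0,3,0],[0,0,3,0],[0,0,2.5,0],[0,0,1,0],[0,0,0,0],[0,0,0,0]]'; python3 - <<'E'
from h import *
to([520,25,80])
im,d=read_camera("wrist");cv2.imwrite("pics/w3.png",im[...,::-1])
E
```

```text
time: 6.58
ee_pos: [590.7, 96.9, 191.7]
eef_rot: [0.112, 3.139, 0.0]
contact_force: [0.7, 0.0, -0.3]
width: -0.001
finger_force: 0.0
time: 8.07
ee_pos: [479.4, 28.7, 81.1]
eef_rot: [0.112, 3.137, -0.0]
contact_force: [-0.5, -0.7, -0.0]
width: 0.001
finger_force: 0.0
t 8.07 ee [479.4  28.7  81.1] F [-0.5 -0.7 -0. ] w 0.0 tool x [-0.997  0.071 -0.002] z [ 0.002 -0.    -1.   ]
shift cm [-4.08 -0.08  0.12]
```

View pics/w3.png

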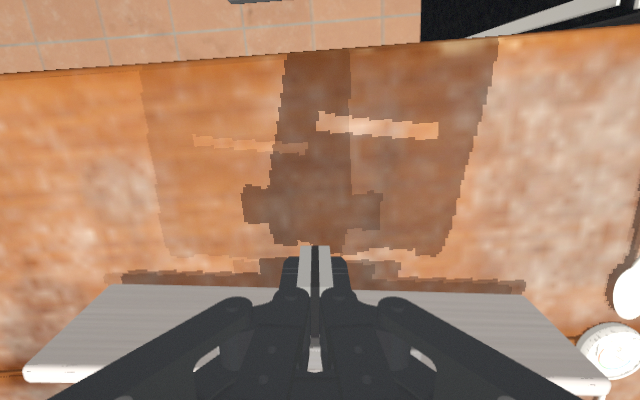

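Fingers are in front of the panel at mid-width, and the way is clear. Now I push gently.

```bash
python3 -m creep '[[-0.5,0,0,0],[-0.5,0,0,0],[-0.5,0,0,0],[-0.5,0,0,0],[-0.5,0,0,0],[-0.6,0,0,0],[-0.8,0,0,0],[-1,0,0,0],[-1,0,0,0],[-1,0,0,0],[-1,0,0,0],[-1,0,0,0]]'; python3 -m creep '[[-1,0,0,0],[-1,0,0,0],[-1,0,0,0],[-0.8,0,0,0],[-0.6,0,0,0],[-0.4,0,0,0],[-0.3,0,0,0]]'; python3 -c "
from h import *;to([640,15,80])"
```

```text
time: 9.62
ee_pos: [567.8, 22.3, 79.8]
eef_rot: [-0.112, -3.139, 0.0]
contact_force: [-3.4, -2.7, 0.6]
width: -0.001
finger_force: 1.7
time: 10.5
ee_pos: [618.4, 18.8, 80.1]
eef_rot: [0.112, 3.139, -0.0]
contact_force: [-3.2, -1.9, -0.3]
width: 0.002
finger_force: 1.4
t 10.5 ee [618.4  18.8  80.1] F [-3.2 -1.9 -0.3] w 0.0 tool x [-0.997  0.071 -0.   ] z [ 0. -0. -1.]
shift cm [-2.19 -0.22  0.02]
```

Force is about 3 N, just the slide friction. I creep on until the stop shows as a force rise.

```bash
python3 -m creep '[[-0.3,0,0,0],[-0.2,0,0,0],[-0.2,0,0,0],[-0.2,0,0,0]]';python3 -m creep '[[-0.2,0,0,0],[-0.2,0,0,0],[-0.1,0,0,0]]'
```

```text
time: 11.0
ee_pos: [627.2, 18.1, 80.1]
eef_rot: [0.112, 3.139, -0.0]
contact_force: [-2.4, -2.8, 0.9]
width: -0.006
finger_force: 1.3
time: 11.38
ee_pos: [628.3, 18.0, 80.1]
eef_rot: [-0.11, -3.127, -0.0]
contact_force: [-17.2, -2.4, 12.1]
width: 0.002
finger_force: 8.3
```

The force jumped to 17 N and motion stopped. I back off, rise and check.

```bash
python3 -m creep '[[-0.1,0,0,0],[0,0,0,0]]'; python3 -m creep '[[0.5,0,0,0],[1,0,0,0],[2,0,0,0],[3,0,0,0],[3,0,0,0],[1.5,0,0,0],[0,0,-2,0],[0,0,-4,0],[0,0,-5,0],[0,0,-3,0],[0,0,0,0],[0,0,0,0]]'; python3 - <<'E'
from h import *
im,d=read_camera("scene");im2,d2=read_camera("top")
a=cv2.resize(im[120:290,190:460],None,fx=2.5,fy=2.5)[:,:,::-1]
cv2.imwrite("pics/s4.png",a);b=cv2.resize(im2[80:260,220:430],None,fx=3,fy=3)[:,:,::-1];cv2.imwrite("pics/t4.png",b)
E
```

```text
time: 11.62
ee_pos: [628.4, 18.0, 80.2]
eef_rot: [-0.11, -3.125, -0.0]
contact_force: [-18.3, -2.0, 12.1]
width: 0.006
finger_force: 9.0
time: 13.12
ee_pos: [523.0, 25.7, 218.9]
eef_rot: [-0.112, -3.139, -0.001]
contact_force: [0.1, -0.6, -1.0]
width: -0.0
finger_force: 0.0
```

View pics/s4.png

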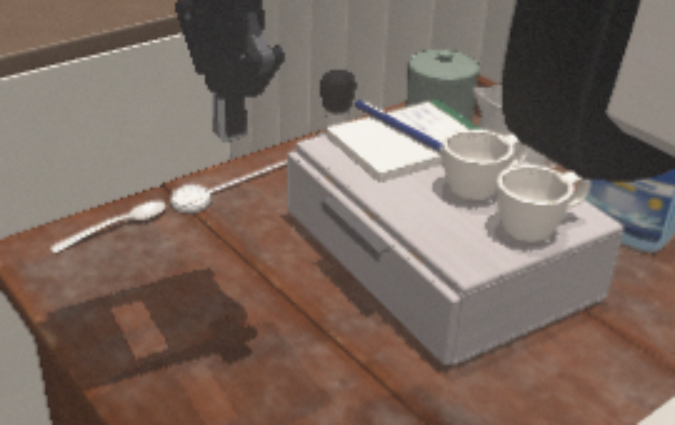

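The crop shows the drawer front flush against the unit (seam from about (300,150) to (460,290)). Cups, pad, pen, spoon and thermometer are undisturbed, and the gripper is clear.

```bash
python3 -c "
from h import *;print(order.close_job())"
```

```text
the job is handed in; nothing more can be done
None
```

I pointed at the single-shot basket (left seat) for over two seconds without touching it, pushed the drawer gently shut against its stop, saw nothing else moved in the last picture, and handed the job in; no verdict came back.

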